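# Tip the marbles into the tray under the drying rack

## Robot

A 6-joint arm with a two-finger parallel gripper is mounted at the origin on the work surface. World frame = base frame: x ahead of the robot, y to its left, z up, the work surface at z = 0. Lengths are in m, angles in rad, forces in N, time in s.
With the tool pointing down it reaches from about 0.425 to 0.95 m from the base axis. Payload 3.5 kg.
Tool frame: the origin (TCP) lies at the very end of the fingers, on their centre line; the grasp point (between the pads) lies 19 mm behind it (ctrl.grip_point_offset is the distance from the TCP to the grasp point, in m); z points along the fingers, y is the line along which they close (so a half turn about z gives the same grasp; the last joint's range is limited). The gripper opens to 85 mm and grips with 20 to 120 N. Pads are 22 mm wide; open, the fingers measure 114 mm over their backs; the gripper's body (76 mm by 85 mm) begins 54 mm behind the grasp point. The pads swing forward as they close: fully open they stand 13 mm farther back than shut.
Start: joints at [-1.408, 0.286, 1.577, -0, 1.279, -0.15], TCP at [0.208, -0.642, 0.231] pointing down, gripper open.
Joint ranges: [-2.77, 2.77], [-0.9, 2.22], [0.21, 2.48], [-1.53, 4.67], [0.24, 2.81], [-2.84, 2.84]. Speed limits (rad/s): [2.79, 2.79, 3.14, 3.14, 3.14, 3.14].

## Interface

Orientations are given as a unit quaternion [x, y, z, w].
In Python, from plant import ctrl gives the robot as it stands. The module is installed in compiled form; this text tells all that it offers.
- The arm moves only by the shell command python3 -m pendant 'ROWS' [OPENING] [FORCE]. ROWS is JSON, a list of rows, each an object of numbers: "dx", "dy", "dz": the shift along the tool's x, y, z in cm; "twist": the turn about the tool's z in degrees. A call has 1 to 10 rows; each row is the pose to reach, as a shift and turn from the pose commanded when the call began, along the tool's axes at that moment; what a row does not reach only later rows make up. A row lasts 1/8 s, in which the tool goes at most 62.5 mm and 10.7 degrees, less where a joint would pass 70% of its speed; a pose out of reach is approached as far as the arm can. A call with a gripper value outside its range is refused whole. OPENING is the opening in per cent of the stroke, from 0 (shut) to 100 (fully open), set as the call begins (- or left out, the last holds). The fingers move at their own pace and stop on an object; FORCE is the grip in N (left out, the last holds). Time passes only in rows, so rows that repeat a pose let the fingers close. It gives the time, the measured TCP pose, the force, the opening and the grip force at its end, in the units of the state.
- ctrl.get_state(): the state, without advancing time (a new reading comes with each control period).
- ctrl.read_camera(name): name is "side" or "top" or "wrist"; returns a dict with "img" (420x560x3 uint8, red, green, blue), "depth" (420x560 float32, m along the optical axis (not along the pixel's ray), 0 where there is no reading), "camera_matrix" (3x3 intrinsics, pixels), "xyz" and "rotation" of the camera in the world; the wrist camera has in their place "tool_from_camera" (4x4, takes a point from camera to tool coordinates, whose origin is the TCP and whose axes are the flange's). Camera axes: x right, y up, looking along -z (the intrinsics and any distortion apply to the point x, -y, -z); pixel columns grow to the right and rows downward; lengths in m; the calibration is good to about 2 mm. A picture is of the moment at which its call begins: read the wrist's pose just before it.
- ctrl.sign_off(): hands the job in; it is judged then, once.
The state is a dict: "time": time; "qpos": joint angles; "dq": joint speeds; "joint_efforts": joint torques, N m; "eef_pos": TCP position; "tcp_rot": TCP orientation; "contact_force": force on the tool from outside, world axes, zero at the start; "wrist_torque": the same for the moment, N m; "opening": opening from 0.0 (shut) to 1.0 (fully open); "finger_force": force on a finger pad.
Only numpy, scipy, OpenCV 4.12 (cv2) and the standard library are available. Lean on these libraries where they do the work, as an engineer would, in place of code of your own. Each camera call takes 0.05 s, during which the arm holds its last target. There are 200 camera calls.

## Task

Pick up the scoop cup by its handle and, reaching in under the low drying rack without banging the cup against the rack or tray, tip all four marbles into the compartment of the tray below. Then stand the empty cup upright back on the wood block and push the tray fully home, marbles inside. Leave the other things on the table where they are.

Things in the scene. Friction and masses are not known exactly. Their poses are not given: they have to be found in the camera images.
- rack: low pale wood slatted rack, fixed. Origin: on the table under the middle of its front edge; x points into the space below, z up. Slatted top x 0 to 163 mm, y +-130, underside 175 and top 189 mm above the table (plaque and jar on its rear half, to 240 mm). Posts and rails at |y| 112 to 130 mm, rails' underside 163 mm up; front and back open.
- tray (a joint): how far the wooden tray under the rack is drawn out towards the rack's front (rack -x), m: 0 = fully home at its stop, front face flush with the rack's front edge; 0.05 = fully out. Starts partly out. Slides stiffly: 2.5 N dry friction plus 8 N per m/s, stays where left, no spring.
- tray_in (a point): centre of the floor of the tray's open compartment, 10 mm above the table, moves with the tray; axes as the rack's. Compartment inside 104 (x) by 178 (y) mm, rim 49 mm above the table. This point lies 92 mm behind the tray's front face: the front 40 mm of the tray is solid wood.
- tray_front (a point): middle of the tray's flat upright front face, 190 mm wide, reaching from 4 to 49 mm above the table; faces -x of the rack, and moves with the tray.
- block: pale wood block, 130 (x) by 160 (y) by 40 mm tall, fixed to the table; origin at the centre of its underside, z up.
- cup: flared aluminium scoop cup, about 160 g, with a straight wooden handle along its -x. Origin: centre of its underside, z up the cup's axis. Diameter 56 mm at the foot, 92 mm at the rim, 45 mm tall, wall 3 mm leaning out 22 degrees, so the marbles run out only once it is tipped well past 68 degrees.
- cup_center (a point): the point on the cup's axis half-way up (22.5 mm above its underside), axes as the cup's
- cup_handle (a point): a good place to hold the handle: on its centre line, 120 mm from the cup's axis, 30 mm above the cup's underside level; axes as the cup's. The handle is a 14 mm round rod along the cup's x, ending 160 mm from the cup's axis; it can be pinched from straight above or leaning to either side.
- marble0_center (a point): centre of a 20 mm glass marble, 11 g; all four marbles are alike and start in the cup
- marble1_center (a point): centre of a 20 mm glass marble, 11 g; all four marbles are alike and start in the cup
- marble2_center (a point): centre of a 20 mm glass marble, 11 g; all four marbles are alike and start in the cup
- marble3_center (a point): centre of a 20 mm glass marble, 11 g; all four marbles are alike and start in the cup
- paint_jar: bystander, to be left alone: small closed jar, 52 mm across, 60 mm tall; origin at its underside
- tape_roll: bystander, to be left alone: roll of tape lying flat, 100 mm across, 24 mm tall; origin at its underside
- pot: bystander, to be left alone: small open dark pot, 90 mm across, 75 mm tall; origin at its underside
- brush: bystander, to be left alone: paint brush lying flat, 200 mm long
Things that resemble listed ones, but are neither listed nor needed, are in the scene too. Leave any blue or purple look-alike of the cup alone.

How it is judged:
On the way, in this order (a step that is already met when the one before it is completed fails the run):
1. all four marbles lie in the tray's compartment (x of marble0_center in the frame of tray_in between -0.053 and 0.053 m and y of marble0_center in the frame of tray_in between -0.09 and 0.09 m and z of marble0_center in the frame of tray_in between -0.005 and 0.035 m and x of marble1_center in the frame of tray_in between -0.053 and 0.053 m and y of marble1_center in the frame of tray_in between -0.09 and 0.09 m and z of marble1_center in the frame of tray_in between -0.005 and 0.035 m and x of marble2_center in the frame of tray_in between -0.053 and 0.053 m and y of marble2_center in the frame of tray_in between -0.09 and 0.09 m and z of marble2_center in the frame of tray_in between -0.005 and 0.035 m and x of marble3_center in the frame of tray_in between -0.053 and 0.053 m and y of marble3_center in the frame of tray_in between -0.09 and 0.09 m and z of marble3_center in the frame of tray_in between -0.005 and 0.035 m), for 0.2 s.
2. the tray is pushed fully home with the marbles in it (all of step 1 and value of joint tray below 0.005 m), for 0.2 s.
At the end, for the whole second after the job is handed in: All four marbles lie in the tray's compartment, the tray is within 5 mm of fully home, and the cup stands still and upright (within 7 degrees) on the block, its axis within the block's outline (all of step 2 and x of cup_center in the frame of block between -0.065 and 0.065 m and y of cup_center in the frame of block between -0.08 and 0.08 m and z of cup_center in the frame of block between 0.057 and 0.068 m and angle between cup_center's own z axis and vertical below 0.12 rad and linear speed of cup below 0.03 m/s); the robot touches nothing.
It fails at once if the cup is banged against the rack or tray (over 12 N) (contact force between cup and rack above 12 N).
It fails at once if a bystander is moved by more than 30 mm (distance of any of paint_jar, tape_roll, pot, brush from where it was at the start of the episode above 0.03 m).
It also fails if it takes over 67 s, if anything falls off the work surface, if the arm or the gripper's body presses on something with over 40 N, if the wrist force passes 120 N, or if a joint passes its speed limit or range.

## Working session

There is one attempt and no reset: what is moved stays moved. The work goes in short steps, Python scripts to look and compute and a shell command to move; the robot and the scene stay as the last step left them, time stands still between calls to the robot, and variables do not carry over. Pictures are saved under pics/ and viewed, at most 10 in all, crops included, and the job is handed in when it is done.

```bash
mkdir -p pics
cat > h.py <<'E'
import numpy as np, cv2
from plant import ctrl
from scipy.spatial.transform import Rotation as R
def cam(n):
    s=ctrl.get_state(); c=ctrl.read_camera(n)
    if n=="wrist":
        T=np.eye(4);T[:3,:3]=R.from_quat(s["tcp_rot"]).as_matrix();T[:3,3]=s["eef_pos"]
        T=T@np.array(c["tool_from_camera"]);c["xyz"]=T[:3,3];c["rotation"]=T[:3,:3]
    return c
def ray(c,u,v):
    K=np.array(c["camera_matrix"]); p=np.linalg.inv(K)@np.array([u,v,1.])
    return np.array(c["xyz"]), np.array(c["rotation"])@np.array([p[0],-p[1],-p[2]])
def onz(c,u,v,z):
    o,d=ray(c,u,v); return o+d*(z-o[2])/d[2]
def cloud(c):
    K=np.array(c["camera_matrix"]);v,u=np.mgrid[:420,:560];d=c["depth"]
    p=np.stack([(u-K[0,2])/K[0,0]*d,-(v-K[1,2])/K[1,1]*d,-d],-1)
    return p@np.array(c["rotation"]).T+np.array(c["xyz"])
def save(c,f): cv2.imwrite("pics/"+f,c["img"][...,::-1])
E
python3 - <<'E'
from h import *
for n in("top","side"):
    c=cam(n);save(c,n+"0.png");print(n,c["xyz"],c["rotation"],c["camera_matrix"]);np.savez(n+"0.npz",P=cloud(c),**c)
s=ctrl.get_state();print(s)
E
```

```text
top [ 0.41998488 -0.00494153  1.45073955] [-0.04216453  0.04682795  0.71455039 -0.6967403 ] [[452.50557856   0.         284.40206861]
 [  0.         452.50557856 210.93808801]
 [  0.           0.           1.        ]]Traceback (most recent call last):
  File "<stdin>", line 3, in <module>
  File "h.py", line 18, in cloud
    return p@np.array(c["rotation"]).T+np.array(c["xyz"])
           ~^~~~~~~~~~~~~~~~~~~~~~~~~~
ValueError: matmul: Input operand 1 has a mismatch in its core dimension 0, with gufunc signature (n?,k),(k,m?)->(n?,m?) (size 4 is different from 3)
```

Rotation is a quaternion.

```bash
sed -i 's|    return c$|    else: c["rotation"]=R.from_quat(c["rotation"]).as_matrix()\n    return c|' h.py
python3 - <<'E'
from h import *
for n in("top","side"):
    c=cam(n);save(c,n+"0.png");print(n,c["xyz"],np.round(c["rotation"],3));np.savez(n+"0.npz",P=cloud(c),**c)
s=ctrl.get_state();print(s)
E
```

```text
top [ 0.41998488 -0.00494153  1.45073955] [[-0.026  0.992 -0.126]
 [-1.    -0.025  0.008]
 [ 0.005  0.126  0.992]]
side [0.52716919 0.72254132 0.82235595] [[-0.997  0.061 -0.056]
 [-0.082 -0.716  0.694]
 [ 0.002  0.696  0.718]]
{'time': 0.15, 'qpos': array([-1.40802061e+00,  2.87026841e-01,  1.57783212e+00, -1.02368727e-06,
        1.27859445e+00, -1.49993996e-01]), 'dq': array([-8.49578895e-04, -2.10947287e-03, -4.00614617e-03,  2.83412954e-05,
        1.45798426e-03, -1.20409454e-03]), 'joint_efforts': array([ 1.16863768e-03, -4.06604362e+01, -2.93140179e+01, -7.52379083e-05,
        3.96785937e-03, -5.79547077e-06]), 'eef_pos': array([ 0.2076431 , -0.64173729,  0.23022646]), 'tcp_rot': array([ 9.87796339e-01,  1.55748282e-01, -6.43589396e-06, -9.30358944e-04]), 'contact_force': array([-0.4492804 , -0.03099997, -0.00057363]), 'wrist_torque': array([ 0.04468924, -0.02023089,  0.00240662]), 'finger_force': 0.0, 'opening': 1.0003997446693091}
```

View pics/top0.png

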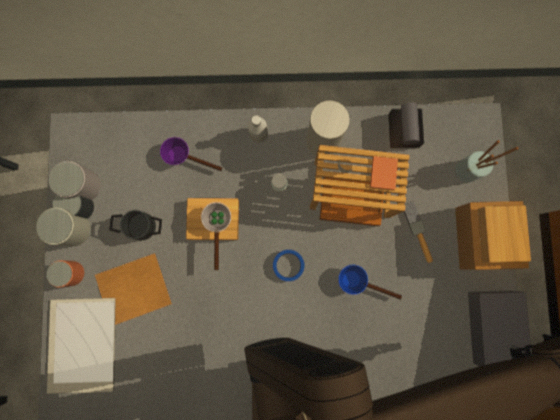

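View pics/side0.png

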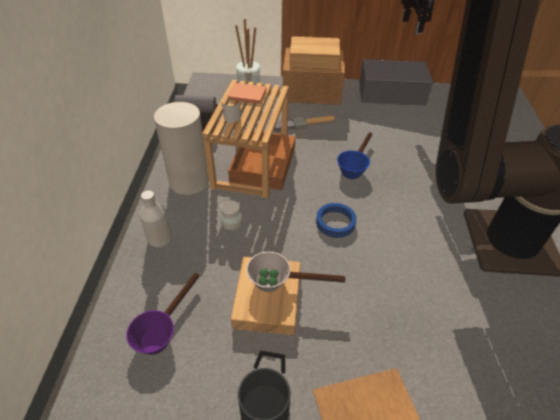

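Top view: the silver cup with marbles is at about (215,217), with its handle running down to (216,268). The block is at (212,219), the rack at (362,180) and the tray front at (350,213), facing the robot. The tape ring (288,265), jar (280,183), pot (139,225) and brush (418,235) are the bystanders. The purple and blue cups are decoys. Next I'll measure these and check the pendant's usage text.

```bash
python3 -m pendant 2>&1 | head -20
python3 - <<'E'
from h import *
c=dict(np.load("top0.npz"));P=c["P"];img=c["img"]
hsv=cv2.cvtColor(img,cv2.COLOR_RGB2HSV)
print("table z",np.median(P[290:310,230:250,2]), np.median(P[150:160,260:270,2]))
for n,(u,v) in dict(blockpt=(195,232),rim=(203,217),handle=(216,255),slat=(335,194),traytop=(345,214),pot=(128,225),tape=(276,265),jar=(280,183),brush=(418,240),brush2=(429,260)).items():
    print(n,np.round(np.median(P[v-1:v+2,u-1:u+2].reshape(-1,3),0),3))
# region masks by height in ROI
def rect(m,name):
    m=m.astype(np.uint8);k=cv2.findContours(m,cv2.RETR_EXTERNAL,cv2.CHAIN_APPROX_NONE)[0]
    k=max(k,key=cv2.contourArea);return k
x0,x1,y0,y1=300,420,130,235
z=P[...,2]
m=np.zeros(z.shape,bool);m[y0:y1,x0:x1]=True
a=m&(z>.18)&(z<.20);q=P[a][:,:2];r=cv2.minAreaRect(q.astype(np.float32));print("slats",r,np.round(cv2.boxPoints(r),3).tolist(),a.sum())
a=m&(z>.035)&(z<.06);q=P[a];print("tray",np.round(np.median(q,0),3),len(q));r=cv2.minAreaRect(q[:,:2].astype(np.float32));print(np.round(cv2.boxPoints(r),3).tolist())
m[:]=0;m[190:245,180:245]=1
a=m&(z>.034)&(z<.046);r=cv2.minAreaRect(P[a][:,:2].astype(np.float32));print("block",r,np.round(cv2.boxPoints(r),3).tolist())
a=m&(z>.078)&(z<.092);q=P[a];print("rim",np.round(q.min(0),3),np.round(q.max(0),3),cv2.minEnclosingCircle(q[:,:2].astype(np.float32)))
m[:]=0;m[236:275,205:228]=1
a=m&(z>.05)&(z<.09);q=P[a];print("handle",len(q),np.round(q.min(0),3),np.round(q.max(0),3),np.polyfit(q[:,0],q[:,1],1))
E
```

```text
invalid input
table z 0.0005659208473399735 0.00037624615905185177
blockpt [0.539 0.263 0.042]
rim [0.58  0.232 0.08 ]
handle [0.465 0.194 0.076]
slat [ 0.627 -0.162  0.181]
traytop [ 0.583 -0.205  0.05 ]
pot [0.569 0.482 0.012]
tape [0.431 0.014 0.021]
jar [ 0.684 -0.005  0.062]
brush [ 0.499 -0.443 -0.   ]
brush2 [ 0.434 -0.468  0.02 ]
slats ((0.6954896450042725, -0.22659832239151), (0.2874128222465515, 0.20784641802310944), 81.94085693359375) [[0.5720000267028809, -0.3540000021457672], [0.777999997138977, -0.382999986410141], [0.8190000057220459, -0.0989999994635582], [0.6129999756813049, -0.07000000029802322]] 3680
tray [ 0.588 -0.243  0.049] 1134
[[0.5460000038146973, -0.09799999743700027], [0.5509999990463257, -0.45899999141693115], [0.8550000190734863, -0.45500001311302185], [0.8500000238418579, -0.09399999678134918]]
block ((0.582476019859314, 0.21204733848571777), (0.16028136014938354, 0.1271587610244751), 88.64827728271484) [[0.5170000195503235, 0.13300000131130219], [0.6439999938011169, 0.12999999523162842], [0.6480000019073486, 0.29100000858306885], [0.5210000276565552, 0.2939999997615814]]
rim [0.498 0.149 0.078] [0.626 0.238 0.092] ((0.5622872710227966, 0.19385698437690735), 0.06462632119655609)
handle 167 [0.423 0.187 0.066] [0.522 0.201 0.083] [-0.00975196  0.19841196]
```

Rows can't lean the tool, so I'll tip the cup by pitching it about the finger line. First I'll raise the handle with the cup still in contact with the block, then clamp hard and carry. At the rack front I'll pour forward under the edge, with the handle steep in front of the slats. Next I'll refine the rack and tray while moving.

```bash
python3 - <<'E'
from h import *
c=dict(np.load("top0.npz"));P=c["P"];z=P[...,2]
pts=[];pt2=[]
for u in range(322,402,4):
    col=[v for v in range(185,225) if .172<z[v,u]<.2]
    if col: pts.append([u,max(col),*P[max(col),u]])
    col=[v for v in range(205,232) if .035<z[v,u]<.056]
    if col: pt2.append([u,max(col),*P[max(col),u]])
for q in(pts,pt2):
    q=np.array(q);
    f=lambda w,zz:onz(c,w[0],w[1]+.5,zz)
    e=np.array([f(w,.189 if q is not None and len(q)==len(pts) and w[4]>.1 else .049) for w in q])
    k=np.polyfit(e[:,1],e[:,0],1);r=e[:,0]-np.polyval(k,e[:,1]);g=abs(r)<.004;k=np.polyfit(e[g,1],e[g,0],1)
    print(k,np.degrees(np.arctan(k[0])),np.round(e[[0,-1]],3).tolist(),np.round(np.median(q[:,4]),3),len(q),g.sum())
# left/right ends of front slat (rows)
for v in range(196,214,3):
    col=[u for u in range(300,425) if .172<z[v,u]<.2]
    if col: print(v,[np.round(onz(c,u,v,.189),3).tolist() for u in (min(col)-.5,max(col)+.5)])
for v in range(212,226,3):
    col=[u for u in range(300,400) if .035<z[v,u]<.056]
    if col: print('t',v,[np.round(onz(c,u,v,.049),3).tolist() for u in (min(col)-.5,max(col)+.5)])
E
python3 -m pendant '[{"dx":4,"dy":-4,"dz":-3,"twist":4},{"dx":8,"dy":-8,"dz":-6,"twist":8},{"dx":8,"dy":-14,"dz":-6,"twist":12},{"dx":8,"dy":-20,"dz":-6,"twist":16},{"dx":8,"dy":-26,"dz":-6,"twist":18}]'
```

```text
[0.13909761 0.62112083] 7.918894814101845 [[0.604, -0.122, 0.189], [0.576, -0.335, 0.189]] 0.186 20 20
[0.15127141 0.59171976] 8.601995734608648 [[0.571, -0.133, 0.049], [0.575, -0.346, 0.049]] 0.045 18 5
196 [[0.62, -0.099, 0.189], [0.614, -0.359, 0.189]]
199 [[0.612, -0.095, 0.189], [0.605, -0.355, 0.189]]
202 [[0.602, -0.137, 0.189], [0.597, -0.355, 0.189]]
205 [[0.592, -0.213, 0.189], [0.588, -0.357, 0.189]]
208 [[0.581, -0.286, 0.189], [0.58, -0.354, 0.189]]
t 212 [[0.591, -0.129, 0.049], [0.586, -0.338, 0.049]]
t 215 [[0.582, -0.129, 0.049], [0.576, -0.347, 0.049]]
t 218 [[0.572, -0.128, 0.049], [0.568, -0.319, 0.049]]
t 221 [[0.561, -0.206, 0.049], [0.558, -0.315, 0.049]]
t 224 [[0.549, -0.296, 0.049], [0.549, -0.315, 0.049]]
time: 0.78
eef_pos: [0.2034, -0.3682, 0.291]
tcp_rot: [1.0, -0.001, -0.0, -0.0]
contact_force: [0.3, -0.1, 0.7]
opening: 1.002
finger_force: 0.0
```

```bash
python3 -m pendant '[{"dx":5,"dy":-3},{"dx":10,"dy":-6},{"dx":15,"dy":-10},{"dx":20,"dy":-14},{"dx":22.5,"dy":-19},{"dx":23,"dy":-25},{"dx":23.5,"dy":-31},{"dx":24,"dy":-37},{"dx":24.5,"dy":-43},{"dx":24.8,"dy":-49}]' && python3 -m pendant '[{"dy":-4,"dz":4},{"dy":-7,"dz":8},{"dy":-7,"dz":12},{"dy":-7,"dz":12}]' 60
```

```text
$[0]: bad value
```

Run:
```python
from h import *
c=cam("wrist");save(c,"w1.png");P=cloud(c);np.savez("w1.npz",P=P,**c)
z=P[...,2];img=c["img"].astype(int)
m=(z>.062)&(z<.085)&(P[...,1]>.15)&(P[...,1]<.24)&(P[...,0]<.52)
q=P[m];print(m.sum(),q.min(0),q.max(0),np.polyfit(q[:,0],q[:,1],1),np.median(q[:,1]))
print(ctrl.get_state()["eef_pos"])
```

```text
Traceback (most recent call last):
ValueError: zero-size array to reduction operation minimum which has no identity
```

View pics/w1.png

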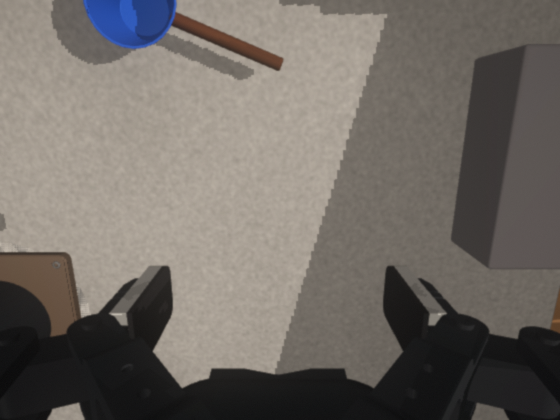

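The picture shows the arm hasn't moved: the blue decoy cup is at (135,15) and only table is below the gripper. The call was refused, probably because a row needs every key, so I'll fill them all in.

```bash
python3 -m pendant '[{"dx":5,"dy":-3,"dz":0,"twist":0},{"dx":10,"dy":-6,"dz":0,"twist":0},{"dx":15,"dy":-10,"dz":0,"twist":0},{"dx":20,"dy":-14,"dz":0,"twist":0},{"dx":22.5,"dy":-19,"dz":0,"twist":0},{"dx":23,"dy":-25,"dz":0,"twist":0},{"dx":23.5,"dy":-31,"dz":0,"twist":0},{"dx":24,"dy":-37,"dz":0,"twist":0},{"dx":24.5,"dy":-43,"dz":0,"twist":0},{"dx":24.8,"dy":-49,"dz":0,"twist":0}]' && python3 -m pendant '[{"dx":0,"dy":-4,"dz":4,"twist":0},{"dx":0,"dy":-7,"dz":8,"twist":0},{"dx":0,"dy":-7,"dz":12,"twist":0},{"dx":0,"dy":-7,"dz":12,"twist":0}]' 60
```

```text
time: 2.08
eef_pos: [0.4523, 0.1214, 0.2913]
tcp_rot: [1.0, -0.001, 0.0, 0.0]
contact_force: [-0.3, 0.4, -0.1]
opening: 0.998
finger_force: 0.0
time: 2.58
eef_pos: [0.4497, 0.1893, 0.1675]
tcp_rot: [1.0, -0.0, -0.004, 0.001]
contact_force: [0.4, 0.7, -0.0]
opening: 0.599
finger_force: 0.0
```

Run:
```python
from h import *
c=cam("wrist");save(c,"w2.png");P=cloud(c);np.savez("w2.npz",P=P,**c)
z=P[...,2]
m=(z>.062)&(z<.085)&(P[...,1]>.15)&(P[...,1]<.24)&(P[...,0]<.51)&(P[...,0]>.4)
q=P[m];print(m.sum(),q.min(0),q.max(0),np.polyfit(q[:,0],q[:,1],1),np.median(q,0))
m=(z>.079)&(z<.095)&(P[...,0]>.51)&(P[...,0]<.66)
q=P[m];print("rim",m.sum(),q.min(0),q.max(0))
print(ctrl.get_state()["eef_pos"])
```

```text
2698 [0.41873461 0.1847439  0.0683422 ] [0.50999789 0.19966472 0.07869214] [-0.01423079  0.19892883] [0.46836549 0.19222741 0.07571412]
rim 2051 [0.53295168 0.14517592 0.07901204] [0.57854294 0.23593062 0.08679505]
[0.45165092 0.18932158 0.17025279]
```

View pics/w2.png

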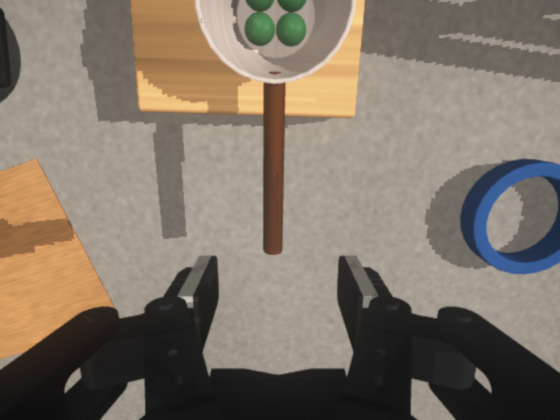

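The picture shows the cup rim at (277,25) with four green marbles in it. The handle runs straight down to (272,250), midway between the fingers. The measurements agree: axis x 0.579, handle y 0.1925, handle top z 0.077. Now I'll go down and close.

```bash
python3 -m pendant '[{"dx":-0.3,"dy":-0.3,"dz":4,"twist":0.8},{"dx":-0.5,"dy":-0.3,"dz":8,"twist":0.8},{"dx":-0.5,"dy":-0.3,"dz":11,"twist":0.8},{"dx":-0.5,"dy":-0.3,"dz":12,"twist":0.8},{"dx":-0.5,"dy":-0.3,"dz":12,"twist":0.8}]' 60 && python3 -m pendant '[{"dx":0,"dy":0,"dz":0,"twist":0},{"dx":0,"dy":0,"dz":0,"twist":0},{"dx":0,"dy":0,"dz":0,"twist":0},{"dx":0,"dy":0,"dz":0,"twist":0},{"dx":0,"dy":0,"dz":0,"twist":0},{"dx":0,"dy":0,"dz":0,"twist":0}]' 0 20
```

```text
time: 3.25
eef_pos: [0.4489, 0.1924, 0.0527]
tcp_rot: [1.0, -0.008, 0.001, -0.0]
contact_force: [0.1, 0.1, -0.0]
opening: 0.595
finger_force: 0.0
time: 4.0
eef_pos: [0.4481, 0.1925, 0.0516]
tcp_rot: [1.0, -0.008, 0.001, -0.0]
contact_force: [1.6, -0.4, 0.5]
opening: 0.156
finger_force: 20.2
```

```bash
cat > pitch.py <<'E'
from h import *
def pitch(f=None):
    s=ctrl.get_state();c=cam("wrist");P=cloud(c)
    if f: save(c,f)
    T=R.from_quat(s["tcp_rot"]).as_matrix();q=(P-s["eef_pos"])@T   # tool coords
    h=cv2.cvtColor(c["img"],cv2.COLOR_RGB2HSV)
    m=(abs(q[...,1])<.012)&((h[...,0]<14)|(h[...,0]>170))&(h[...,1]>90)&(h[...,2]>25)&(q[...,0]>.012)&(q[...,0]<.12)&(q[...,2]<.15)&(c["depth"]>0)
    m=cv2.morphologyEx(m.astype(np.uint8),cv2.MORPH_OPEN,np.ones((3,3)))>0
    n,l,st,_=cv2.connectedComponentsWithStats(m.astype(np.uint8))
    k=1+st[1:,4].argmax();w=q[l==k]
    w=w-np.median(w,0);u=np.linalg.svd(w,full_matrices=False)[2][0]
    print("n",len(w),"pitch",np.degrees(np.arctan2(u[2]*np.sign(u[0]),abs(u[0]))),"yaw",np.degrees(np.arctan2(u[1],u[0])),s["time"],s["eef_pos"],s["contact_force"],s["opening"],s["finger_force"])
    return c,P,q
if __name__=="__main__":
    import sys; pitch(*sys.argv[1:])
E
python3 pitch.py; python3 -m pendant '[{"dx":0.2,"dy":0,"dz":-0.7,"twist":0},{"dx":0.4,"dy":0,"dz":-1.4,"twist":0},{"dx":0.6,"dy":0,"dz":-2,"twist":0},{"dx":0.8,"dy":0,"dz":-2.7,"twist":0},{"dx":0.8,"dy":0,"dz":-2.7,"twist":0}]'; python3 pitch.py
```

```text
n 8328 pitch -0.5097923770310095 yaw -179.99494724812658 4.0 [0.44811271 0.19251939 0.05161317] [ 1.64638867 -0.43342026  0.50282328] 0.1559863117875052 20.193881392478943
time: 4.68
eef_pos: [0.4562, 0.1924, 0.0791]
tcp_rot: [1.0, -0.008, 0.001, -0.0]
contact_force: [0.3, 0.0, -1.6]
opening: 0.154
finger_force: 20.1
n 7434 pitch 9.898138102703498 yaw 179.89728874546387 4.675 [0.45623528 0.19242305 0.07912593] [ 0.26744079  0.01316075 -1.61579257] 0.154229379128943 20.081961750984192
```

It tracks the block contact at 20 N. I'll continue to about 35°, then lift 5 mm clear to see whether friction holds at 20 N.

```bash
python3 -m pendant '[{"dx":0.6,"dy":0,"dz":-1.2,"twist":0},{"dx":1.3,"dy":0,"dz":-2.4,"twist":0},{"dx":2.1,"dy":0,"dz":-3.6,"twist":0},{"dx":2.9,"dy":0,"dz":-4.7,"twist":0},{"dx":3.8,"dy":0,"dz":-5.8,"twist":0},{"dx":3.8,"dy":0,"dz":-5.8,"twist":0}]'; python3 pitch.py;  python3 -m pendant '[{"dx":0,"dy":0,"dz":-0.5,"twist":0},{"dx":0,"dy":0,"dz":-0.5,"twist":0},{"dx":0,"dy":0,"dz":-0.5,"twist":0},{"dx":0,"dy":0,"dz":-0.5,"twist":0}]'; python3 pitch.py w3.png
```

```text
time: 5.48
eef_pos: [0.4952, 0.1918, 0.1377]
tcp_rot: [1.0, -0.008, 0.001, -0.0]
contact_force: [-0.8, -0.4, -1.5]
opening: 0.151
finger_force: 21.6
n 4867 pitch 35.03064131585211 yaw 179.98817271103783 5.475 [0.49519057 0.1918242  0.13772122] [-0.80730872 -0.42711624 -1.54045529] 0.15070202683209605 21.580614745616913
time: 6.02
eef_pos: [0.4933, 0.1917, 0.1411]
tcp_rot: [1.0, -0.008, -0.0, 0.0]
contact_force: [0.4, -0.1, -2.0]
opening: 0.155
finger_force: 21.5
n 4908 pitch 34.891835023959445 yaw 179.9808159663448 6.025 [0.49333236 0.19171524 0.14105727] [ 0.44380508 -0.10132558 -2.02115019] 0.1552252873635969 21.531384587287903
```

View pics/w3.png

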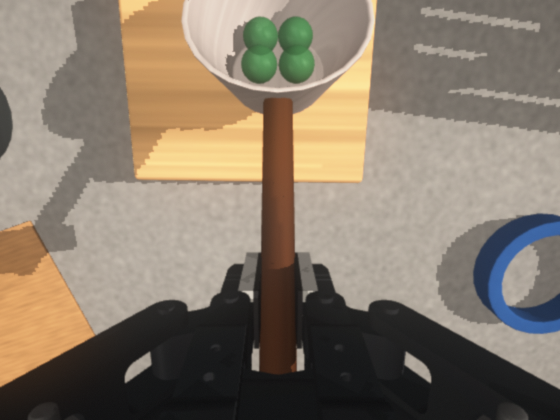

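All four marbles sit at the front of the cup (260–297, 35–65), and the pitch holds at 35° in the air with 20 N. I'll pivot on to about 52°, then clamp at 100 N and lift.

```bash
python3 -m pendant '[{"dx":0,"dy":0,"dz":0.4,"twist":0},{"dx":0.5,"dy":0,"dz":0.1,"twist":0},{"dx":1.0,"dy":0,"dz":-0.4,"twist":0},{"dx":1.7,"dy":0,"dz":-0.9,"twist":0},{"dx":2.4,"dy":0,"dz":-1.4,"twist":0},{"dx":3.1,"dy":0,"dz":-1.9,"twist":0},{"dx":3.9,"dy":0,"dz":-2.3,"twist":0},{"dx":3.9,"dy":0,"dz":-2.3,"twist":0}]'; python3 pitch.py;  python3 -m pendant '[{"dx":0,"dy":0,"dz":0,"twist":0},{"dx":0,"dy":0,"dz":0,"twist":0},{"dx":0,"dy":0,"dz":0,"twist":0},{"dx":0,"dy":0,"dz":-1,"twist":0},{"dx":0,"dy":0,"dz":-3,"twist":0},{"dx":0,"dy":0,"dz":-5,"twist":0},{"dx":0,"dy":0,"dz":-7,"twist":0},{"dx":0,"dy":0,"dz":-8.5,"twist":0},{"dx":0,"dy":0,"dz":-9.5,"twist":0},{"dx":0,"dy":0,"dz":-10,"twist":0}]' 0 100; python3 pitch.py
```

```text
time: 7.08
eef_pos: [0.5335, 0.1911, 0.1649]
tcp_rot: [1.0, -0.008, 0.001, -0.0]
contact_force: [0.3, -0.9, -1.0]
opening: 0.15
finger_force: 21.6
n 4880 pitch 34.980289172431114 yaw 179.94812175554378 7.075 [0.53350386 0.19111521 0.16489056] [ 0.25481033 -0.94797417 -1.03433641] 0.1497132002254851 21.596915423870087
time: 8.38
eef_pos: [0.5327, 0.1911, 0.2649]
tcp_rot: [1.0, -0.008, 0.0, -0.0]
contact_force: [-0.3, -0.1, -2.5]
opening: 0.132
finger_force: 97.7
n 4926 pitch 34.50256576019466 yaw -179.99646950851104 8.375 [0.53265816 0.19113382 0.26490657] [-0.32651266 -0.05281025 -2.47567556] 0.1319977726644135 97.67062425613403
```

Above 35° friction holds at 20 N. The rest of the tipping will be done by levering the handle against the slat's front edge, where only 2–3 N is needed. I'll carry at 35° to a point in front of the rack, turning to the rack's yaw of −8°.

```bash
python3 -m pendant '[{"dx":-1,"dy":1,"dz":0,"twist":0},{"dx":-2.5,"dy":3,"dz":0,"twist":1},{"dx":-4.2,"dy":6,"dz":0,"twist":2},{"dx":-6,"dy":9.5,"dz":0,"twist":3},{"dx":-8,"dy":13,"dz":0,"twist":4},{"dx":-9.5,"dy":16.5,"dz":0,"twist":5},{"dx":-10.5,"dy":20,"dz":0,"twist":6},{"dx":-11.2,"dy":23.5,"dz":0,"twist":7},{"dx":-11.6,"dy":27,"dz":0,"twist":7.1},{"dx":-11.8,"dy":30.5,"dz":0,"twist":7.1}]' && python3 -m pendant '[{"dx":0,"dy":3,"dz":0.5,"twist":0},{"dx":0,"dy":5,"dz":1.5,"twist":0},{"dx":0,"dy":6.5,"dz":3,"twist":0},{"dx":0,"dy":7.4,"dz":4.5,"twist":0},{"dx":0,"dy":7.6,"dz":5.5,"twist":0},{"dx":0,"dy":7.6,"dz":6,"twist":0},{"dx":0,"dy":7.6,"dz":6,"twist":0}]'
cat > geo.py <<'E'
from pitch import *
O=np.array([.590,-.225]);a=np.radians(-7.95)
c,P,q=pitch("now.png")
s=ctrl.get_state();d=s["eef_pos"][:2]-O;T=R.from_quat(s["tcp_rot"]).as_matrix()
print("TCP in rack x,y,z",d@[np.cos(a),np.sin(a)],d@[-np.sin(a),np.cos(a)],s["eef_pos"][2],"tool yaw",np.degrees(np.arctan2(T[1,0],T[0,0])),"t",s["time"])
E
python3 geo.py
```

```text
time: 9.68
eef_pos: [0.4084, -0.113, 0.2634]
tcp_rot: [0.998, -0.07, -0.001, -0.0]
contact_force: [0.9, 0.2, -2.1]
opening: 0.127
finger_force: 97.8
time: 10.55
eef_pos: [0.3994, -0.1867, 0.204]
tcp_rot: [0.998, -0.069, -0.0, -0.0]
contact_force: [0.5, -0.6, -1.7]
opening: 0.13
finger_force: 97.9
n 4801 pitch 34.45132142416264 yaw -179.70696115570652 10.55 [ 0.3993989  -0.18673324  0.20399534] [ 0.46188547 -0.60805183 -1.74424989] 0.13014984425866938 97.85118341445923
TCP in rack x,y,z -0.19379484852123346 0.011383193793757258 0.20450694356730278 tool yaw -7.9320422627565605 t 10.6
```

Run:
```python
from h import *
c=cam("wrist");P=cloud(c);save(c,"w4.png");a=np.radians(-7.95);O=np.array([.590,-.225])
d=P[...,:2]-O;X=d@[np.cos(a),np.sin(a)];Y=d@[-np.sin(a),np.cos(a)];z=P[...,2]
for y0 in(-.08,-.04,0,.04,.08):
    b=abs(Y-y0)<.01
    m=b&(z>.178)&(z<.2)&(abs(X)<.03); t=b&(z>.042)&(z<.056)&(X>-.06)&(X<.02)
    print(y0,m.sum(),np.round(np.percentile(X[m],[1,5]),4) if m.any() else'',np.round(np.median(z[m]),4) if m.any() else '',"tray",t.sum(),np.round(np.percentile(X[t],[1,5]),4) if t.any() else '')
```

```text
-0.08 0   tray 0 
-0.04 0   tray 0 
0 0   tray 0 
0.04 0   tray 0 
0.08 0   tray 0
```

View pics/w4.png

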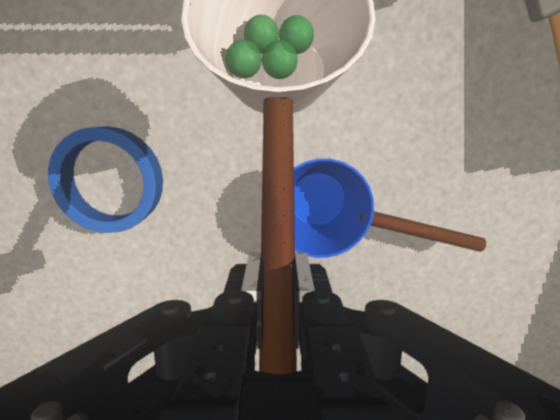

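The rack isn't in the wrist view. The marbles are safe in the cup at (240–298, 33–62), and the blue decoy is well below. I'll lower, then slide in under the front edge.

```bash
python3 -m pendant '[{"dx":0,"dy":0.4,"dz":1,"twist":0},{"dx":0,"dy":0.8,"dz":2.2,"twist":0},{"dx":0.5,"dy":1.1,"dz":3,"twist":0},{"dx":2,"dy":1.1,"dz":3.1,"twist":0},{"dx":4,"dy":1.1,"dz":3.1,"twist":0},{"dx":6,"dy":1.1,"dz":3.1,"twist":0},{"dx":8,"dy":1.1,"dz":3.1,"twist":0},{"dx":9.2,"dy":1.1,"dz":3.1,"twist":0},{"dx":10,"dy":1.1,"dz":3.1,"twist":0},{"dx":10,"dy":1.1,"dz":3.1,"twist":0}]' && python3 geo.py
python3 - <<'E'
from h import *
c=cam("wrist");P=cloud(c);a=np.radians(-7.95);O=np.array([.590,-.225])
d=P[...,:2]-O;X=d@[np.cos(a),np.sin(a)];Y=d@[-np.sin(a),np.cos(a)];z=P[...,2]
for y0 in(-.09,-.07,0,.07,.09):
    b=abs(Y-y0)<.01
    m=b&(z>.17)&(z<.2)&(abs(X)<.03); t=b&(z>.042)&(z<.056)&(X>-.06)&(X<.02)
    print(y0,m.sum(),np.round(np.percentile(X[m],[1,5]),4) if m.any() else'',np.round(np.median(z[m]),4) if m.any() else '',"tray",t.sum(),np.round(np.percentile(X[t],[1,5]),4) if t.any() else '')
E
```

```text
time: 11.9
eef_pos: [0.4972, -0.2121, 0.1732]
tcp_rot: [0.998, -0.069, -0.0, -0.0]
contact_force: [-1.2, -0.2, -1.9]
opening: 0.128
finger_force: 97.9
n 4876 pitch 38.548765910697725 yaw 179.98557379868444 11.9 [ 0.4972153  -0.21205378  0.17323641] [-1.22691947 -0.20004056 -1.89154144] 0.1282448894179524 97.90112257003784
TCP in rack x,y,z -0.09413050043235925 2.2399716784754395e-05 0.17316031483517502 tool yaw -7.970256013784872 t 11.95
-0.09 1392 [-0.0018 -0.0017] 0.1885 tray 1622 [-0.0325 -0.0304]
-0.07 2393 [-0.0018 -0.0016] 0.1886 tray 1618 [-0.0325 -0.0311]
0 2440 [-0.0017 -0.0016] 0.1886 tray 0 
0.07 2451 [-0.0017 -0.0016] 0.1885 tray 1615 [-0.0324 -0.0309]
0.09 1281 [-0.0017 -0.0016] 0.1883 tray 1181 [-0.0324 -0.0302]
```

Rack front edge is confirmed to 2 mm, and the tray is 31 mm out. I'll finish the entry and check the pitch.

```bash
sed -i 's/\[.590,-.225\]/[.5883,-.2248]/' geo.py; python3 -m pendant '[{"dx":1,"dy":0,"dz":0,"twist":0},{"dx":2.2,"dy":0,"dz":0,"twist":0},{"dx":3.4,"dy":0,"dz":0,"twist":0},{"dx":4.3,"dy":0,"dz":0,"twist":0},{"dx":4.7,"dy":0,"dz":0,"twist":0},{"dx":4.7,"dy":0,"dz":0,"twist":0}]' && python3 geo.py; cp pics/now.png pics/w5.png
```

```text
time: 12.75
eef_pos: [0.5436, -0.2185, 0.1732]
tcp_rot: [0.998, -0.069, -0.0, -0.0]
contact_force: [0.7, -0.3, -1.4]
opening: 0.13
finger_force: 97.9
n 2630 pitch 35.23566054993766 yaw -179.79214801747335 12.75 [ 0.54359634 -0.21852549  0.17315372] [ 0.68124825 -0.26093322 -1.3636963 ] 0.12950516281077973 97.89453506469727
TCP in rack x,y,z -0.0454019150462037 2.9660279403894102e-05 0.17314538239248198 tool yaw -7.968876321891919 t 12.8
```

View pics/w5.png

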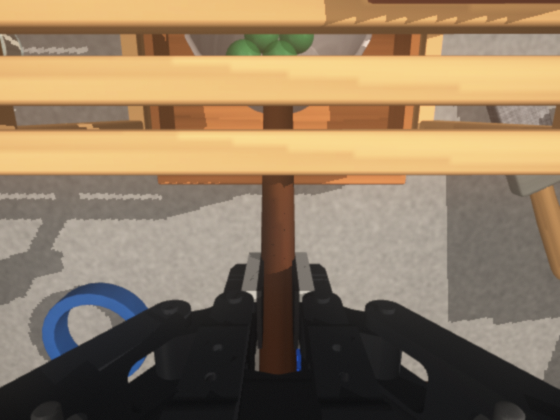

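The cup is under the rack, with its rim behind the second slat and the marbles at (245–300, 35–50). The handle passes beneath the front slat, centred over the tray. I'll ease to 20 N and lever the handle on the slat edge to about 45° first.

```bash
python3 -m pendant '[{"dx":0,"dy":0,"dz":0,"twist":0},{"dx":0,"dy":0,"dz":0,"twist":0},{"dx":0.1,"dy":0,"dz":-0.2,"twist":0},{"dx":0.1,"dy":0,"dz":-0.4,"twist":0},{"dx":0.2,"dy":0,"dz":-0.6,"twist":0},{"dx":0.25,"dy":0,"dz":-0.8,"twist":0},{"dx":0.35,"dy":0,"dz":-1,"twist":0},{"dx":0.5,"dy":0,"dz":-1.2,"twist":0},{"dx":0.5,"dy":0,"dz":-1.2,"twist":0}]' 0 20 && python3 geo.py
```

```text
time: 13.92
eef_pos: [0.5466, -0.2188, 0.1832]
tcp_rot: [0.998, -0.07, -0.003, -0.001]
contact_force: [-3.4, -1.2, -9.9]
opening: 0.13
finger_force: 98.0
n 2485 pitch 36.42431244468397 yaw -179.55978980427608 13.925 [ 0.54664029 -0.21881463  0.18319577] [-3.43337206 -1.19480459 -9.86604086] 0.12963994496110012 97.96730160713196
TCP in rack x,y,z -0.04203231679087617 0.00019501229794942216 0.1832893533897305 tool yaw -7.975187457099098 t 13.975
```

The grip stayed at 98 N and the rack is taking about 8 N, so I'll back off at once and fix the force first.

```bash
python3 -m pendant '[{"dx":-0.2,"dy":0,"dz":0.4,"twist":0},{"dx":-0.4,"dy":0,"dz":0.9,"twist":0},{"dx":-0.4,"dy":0,"dz":0.9,"twist":0},{"dx":-0.4,"dy":0,"dz":0.9,"twist":0}]' 1 20 && python3 geo.py
```

```text
time: 14.48
eef_pos: [0.5454, -0.219, 0.1776]
tcp_rot: [0.998, -0.07, 0.001, 0.0]
contact_force: [-0.2, -0.0, -2.6]
opening: 0.131
finger_force: 97.5
n 2547 pitch 35.27067147607503 yaw -179.60376803548016 14.475 [ 0.54540676 -0.21902994  0.17756722] [-0.15417089 -0.01087085 -2.59905716] 0.13093062105483427 97.48644232749939
TCP in rack x,y,z -0.04341165154608394 -0.0002075524013278461 0.1774283675013352 tool yaw -7.975807297492359 t 14.525
```

```bash
python3 -m pendant '[{"dx":0,"dy":0,"dz":0,"twist":0},{"dx":0,"dy":0,"dz":0,"twist":0},{"dx":0,"dy":0,"dz":0,"twist":0}]' 14 20;  python3 -m pendant '[{"dx":0,"dy":0,"dz":0,"twist":0},{"dx":0,"dy":0,"dz":0,"twist":0},{"dx":0,"dy":0,"dz":0,"twist":0}]' 14.7 20; python3 geo.py
```

```text
time: 14.9
eef_pos: [0.5445, -0.2187, 0.1763]
tcp_rot: [0.998, -0.07, 0.0, -0.0]
contact_force: [0.7, -0.5, -3.0]
opening: 0.145
finger_force: 54.3
time: 15.28
eef_pos: [0.5444, -0.2187, 0.1763]
tcp_rot: [0.998, -0.07, 0.0, -0.0]
contact_force: [-0.8, -0.4, -2.9]
opening: 0.146
finger_force: 36.1
n 2627 pitch 35.594834459008396 yaw -179.96787017163695 15.275 [ 0.5444379  -0.218718    0.17630142] [-0.7899923  -0.43592499 -2.92135321] 0.14602504361221236 36.12871527671814
TCP in rack x,y,z -0.04428518838016999 -3.858441601995157e-05 0.17632820603020807 tool yaw -7.97890684648194 t 15.325
```

```bash
python3 -m pendant '[{"dx":0,"dy":0,"dz":0,"twist":0},{"dx":0,"dy":0,"dz":0,"twist":0},{"dx":0,"dy":0,"dz":-0.2,"twist":0},{"dx":0.1,"dy":0,"dz":-0.4,"twist":0},{"dx":0.2,"dy":0,"dz":-0.6,"twist":0},{"dx":0.2,"dy":0,"dz":-0.6,"twist":0}]' 15.4 20; python3 geo.py
```

```text
time: 16.08
eef_pos: [0.5466, -0.2191, 0.1827]
tcp_rot: [0.998, -0.07, 0.0, 0.0]
contact_force: [0.2, -0.4, -2.3]
opening: 0.159
finger_force: 19.4
n 2477 pitch 38.90862458198934 yaw -179.60985731368106 16.075 [ 0.54663282 -0.21908676  0.1826833 ] [ 0.24430991 -0.41133898 -2.31049015] 0.15890895415896236 19.429531395435333
TCP in rack x,y,z -0.04213763303713886 -7.492890587132507e-05 0.18249729652106433 tool yaw -7.977806422385436 t 16.125
```

At 20 N it pivots with negligible contact force. Continuing.

```bash
python3 -m pendant '[{"dx":0.1,"dy":0,"dz":-0.15,"twist":0},{"dx":0.2,"dy":0,"dz":-0.3,"twist":0},{"dx":0.3,"dy":0,"dz":-0.45,"twist":0},{"dx":0.45,"dy":0,"dz":-0.6,"twist":0},{"dx":0.6,"dy":0,"dz":-0.8,"twist":0},{"dx":0.75,"dy":0,"dz":-0.95,"twist":0},{"dx":0.75,"dy":0,"dz":-0.95,"twist":0}]'; python3 geo.py
```

```text
time: 17.0
eef_pos: [0.5539, -0.2201, 0.1919]
tcp_rot: [0.998, -0.07, -0.0, 0.0]
contact_force: [-1.3, 0.3, -2.3]
opening: 0.15
finger_force: 20.1
n 1811 pitch 49.94723732171576 yaw 179.89318100014552 17.0 [ 0.55392531 -0.22005321  0.19190994] [-1.2920877   0.34761808 -2.3456822 ] 0.15020544316212198 20.107620656490326
TCP in rack x,y,z -0.034692971982337825 -5.882786146766107e-05 0.19192314618273237 tool yaw -7.977216080685303 t 17.05
```

```bash
python3 -m pendant '[{"dx":0.15,"dy":0,"dz":-0.15,"twist":0},{"dx":0.35,"dy":0,"dz":-0.3,"twist":0},{"dx":0.5,"dy":0,"dz":-0.45,"twist":0},{"dx":0.7,"dy":0,"dz":-0.55,"twist":0},{"dx":0.9,"dy":0,"dz":-0.65,"twist":0},{"dx":0.9,"dy":0,"dz":-0.65,"twist":0}]'; python3 geo.py;python3 -m pendant '[{"dx":0.2,"dy":0,"dz":-0.1,"twist":0},{"dx":0.4,"dy":0,"dz":-0.2,"twist":0},{"dx":0.6,"dy":0,"dz":-0.3,"twist":0},{"dx":0.6,"dy":0,"dz":-0.3,"twist":0}]'; python3 geo.py
```

```text
time: 17.8
eef_pos: [0.5629, -0.2213, 0.1986]
tcp_rot: [0.998, -0.07, 0.0, 0.0]
contact_force: [-2.5, 0.3, -1.8]
opening: 0.152
finger_force: 20.1
n 1004 pitch 62.529524503822806 yaw -179.54600179220265 17.8 [ 0.56289026 -0.22130615  0.19855403] [-2.45720602  0.30856541 -1.75316161] 0.1523443068216569 20.05680799484253
TCP in rack x,y,z -0.02567098478395913 -6.678125279049722e-05 0.1985119486717637 tool yaw -7.972865500141755 t 17.85
time: 18.35
eef_pos: [0.569, -0.2222, 0.2015]
tcp_rot: [0.998, -0.07, 0.0, 0.0]
contact_force: [-2.1, -0.1, -2.2]
opening: 0.159
finger_force: 19.9
n 459 pitch 73.57692497536905 yaw -167.14574273822438 18.35 [ 0.56896102 -0.22219051  0.20148681] [-2.09663968 -0.11761782 -2.1994925 ] 0.15917136425174855 19.87392693758011
TCP in rack x,y,z -0.019521557427294056 -5.445347120085079e-05 0.20146307977195457 tool yaw -7.971701768676148 t 18.4
```

```bash
python3 -m pendant '[{"dx":0.2,"dy":0,"dz":-0.1,"twist":0},{"dx":0.4,"dy":0,"dz":-0.2,"twist":0},{"dx":0.6,"dy":0,"dz":-0.25,"twist":0},{"dx":0.7,"dy":0,"dz":-0.3,"twist":0},{"dx":0.7,"dy":0,"dz":-0.3,"twist":0},{"dx":0.7,"dy":0,"dz":-0.3,"twist":0}]'
cat > marb.py <<'E'
from h import *
import sys
O=np.array([.5883,-.2248]);a=np.radians(-7.95)
for n in("side","top","wrist"):
    c=cam(n);save(c,n+"_m.png");P=cloud(c);h=cv2.cvtColor(c["img"],cv2.COLOR_RGB2HSV)
    m=((h[...,0]>40)&(h[...,0]<85)&(h[...,1]>80)).astype(np.uint8)
    k,l,st,ce=cv2.connectedComponentsWithStats(m)
    for i in range(1,k):
        if st[i,4]<6: continue
        p=np.median(P[l==i],0);d=p[:2]-O
        print(n,st[i,4],np.round(ce[i]),"rack",np.round([d@[np.cos(a),np.sin(a)],d@[-np.sin(a),np.cos(a)],p[2]],3))
E
python3 marb.py
```

```text
time: 19.15
eef_pos: [0.5757, -0.2231, 0.2042]
tcp_rot: [0.998, -0.07, 0.0, -0.0]
contact_force: [-2.0, 1.0, -3.6]
opening: 0.157
finger_force: 19.5
wrist 237 [286. 131.] rack [ 0.041 -0.006  0.079]
wrist 65 [269. 140.] rack [0.034 0.006 0.078]
```

```bash
python3 -m pendant '[{"dx":0,"dy":0,"dz":0,"twist":0},{"dx":0,"dy":0,"dz":0,"twist":0}]'; python3 marb.py
```

```text
time: 19.55
eef_pos: [0.5756, -0.2231, 0.2043]
tcp_rot: [0.998, -0.07, 0.0, -0.0]
contact_force: [-2.1, 0.4, -4.5]
opening: 0.159
finger_force: 19.6
side 13 [248. 158.] rack [0.088 0.003 0.026]
side 14 [255. 158.] rack [0.069 0.002 0.025]
wrist 6 [282.  70.] rack [ 0.089 -0.004  0.028]
wrist 72 [285.  83.] rack [ 0.078 -0.007  0.027]
wrist 146 [291. 130.] rack [ 0.042 -0.01   0.079]
wrist 6 [278. 141.] rack [ 0.034 -0.001  0.076]
```

View pics/wrist_m.png

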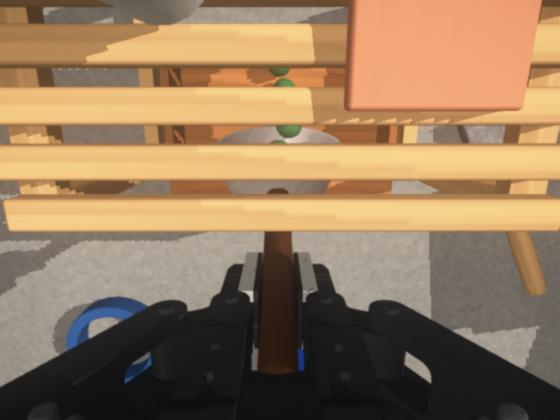

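Two marbles are in the tray at (285,88) and (279,70). One is on the lip at (289,130) and one is behind it at (278,143). I'll tip a touch more and wait.

```bash
python3 -m pendant '[{"dx":0.1,"dy":0,"dz":-0.05,"twist":0},{"dx":0.2,"dy":0,"dz":-0.1,"twist":0},{"dx":0.3,"dy":0,"dz":-0.15,"twist":0},{"dx":0.3,"dy":0,"dz":-0.15,"twist":0},{"dx":0.3,"dy":0,"dz":-0.15,"twist":0},{"dx":0.3,"dy":0,"dz":-0.15,"twist":0}]'; python3 marb.py
```

```text
time: 20.45
eef_pos: [0.5786, -0.2235, 0.2059]
tcp_rot: [0.998, -0.07, -0.0, -0.0]
contact_force: [-3.5, 0.8, -3.1]
opening: 0.157
finger_force: 19.5
side 20 [243. 157.] rack [0.103 0.005 0.027]
side 16 [257. 157.] rack [ 0.064 -0.005  0.027]
side 11 [271. 156.] rack [ 0.026 -0.017  0.027]
side 13 [251. 157.] rack [0.08  0.001 0.027]
wrist 201 [286.  83.] rack [ 0.082 -0.008  0.029]
```

All four marbles are in the compartment (rack x 0.026–0.103, z 0.027). I'll back the cup out: a bit back, up 1 cm, straight back, then up.

```bash
python3 -m pendant '[{"dx":-0.4,"dy":0,"dz":-0.3,"twist":0},{"dx":-0.7,"dy":0,"dz":-0.8,"twist":0},{"dx":-1.2,"dy":0,"dz":-1.2,"twist":0},{"dx":-2.2,"dy":0,"dz":-1.2,"twist":0},{"dx":-3.5,"dy":0,"dz":-1.2,"twist":0},{"dx":-5,"dy":0,"dz":-1.2,"twist":0},{"dx":-7,"dy":0,"dz":-1.5,"twist":0},{"dx":-9,"dy":0,"dz":-3,"twist":0},{"dx":-10.5,"dy":0,"dz":-5,"twist":0},{"dx":-11,"dy":0,"dz":-7,"twist":0}]' && python3 geo.py && python3 marb.py
```

```text
time: 21.85
eef_pos: [0.468, -0.2078, 0.276]
tcp_rot: [0.998, -0.07, -0.0, -0.0]
contact_force: [-0.3, 0.3, -1.0]
opening: 0.153
finger_force: 19.4
n 500 pitch 77.35413551775612 yaw -170.9244584635588 21.85 [ 0.46803933 -0.20778848  0.27604578] [-0.28025871  0.28366349 -1.04403764] 0.15308564092905294 19.42826271057129
TCP in rack x,y,z -0.1203513200357014 -0.0004010714449462346 0.2795586321319339 tool yaw -8.000582689754896 t 21.9
side 20 [243. 157.] rack [0.102 0.004 0.026]
side 15 [257. 157.] rack [ 0.063 -0.005  0.026]
side 13 [271. 156.] rack [ 0.026 -0.018  0.026]
side 14 [250. 157.] rack [0.081 0.002 0.026]
wrist 133 [301.  32.] rack [ 0.026 -0.025  0.029]
```

```bash
python3 -m pendant '[{"dx":0.2,"dy":-2,"dz":0,"twist":0},{"dx":0.6,"dy":-5.5,"dz":0,"twist":0},{"dx":1.4,"dy":-10,"dz":0,"twist":-1},{"dx":2.2,"dy":-15,"dz":0,"twist":-2},{"dx":3.1,"dy":-20,"dz":0,"twist":-3},{"dx":4,"dy":-25,"dz":0,"twist":-4},{"dx":4.9,"dy":-30,"dz":0,"twist":-5},{"dx":5.8,"dy":-35,"dz":1,"twist":-6},{"dx":6.7,"dy":-39.5,"dz":2,"twist":-7},{"dx":7.3,"dy":-42.3,"dz":3,"twist":-8}]' && python3 -m pendant '[{"dx":0,"dy":0,"dz":0.5,"twist":0},{"dx":0,"dy":0,"dz":1,"twist":0},{"dx":0,"dy":0,"dz":1,"twist":0}]'; python3 geo.py
python3 - <<'E'
from h import *
c=cam("side");P=cloud(c);save(c,"s6.png");z=P[...,2]
m=(P[...,0]>.5)&(P[...,0]<.68)&(P[...,1]>.12)&(P[...,1]<.3)&(z>.055)&(z<.15)
q=P[m];print(len(q),np.round(np.percentile(q,[1,50,99],axis=0),3))
E
```

```text
time: 23.3
eef_pos: [0.6002, 0.2027, 0.2431]
tcp_rot: [1.0, 0.001, -0.002, 0.0]
contact_force: [-0.5, -0.1, -2.3]
opening: 0.159
finger_force: 19.4
time: 23.68
eef_pos: [0.6002, 0.1995, 0.2349]
tcp_rot: [1.0, -0.0, -0.001, 0.0]
contact_force: [-0.5, -0.2, -0.9]
opening: 0.158
finger_force: 19.4
n 522 pitch 77.5549496956882 yaw -178.91553747992046 23.675 [0.60016539 0.19950069 0.23487854] [-0.47392917 -0.1622778  -0.9158433 ] 0.1576891201682821 19.404002130031586
TCP in rack x,y,z -0.046607742108672794 0.42195108665597936 0.23560935060419574 tool yaw -0.0549144819591368 t 23.725
496 [[0.591 0.157 0.089]
 [0.618 0.227 0.133]
 [0.65  0.244 0.15 ]]
```

View pics/s6.png

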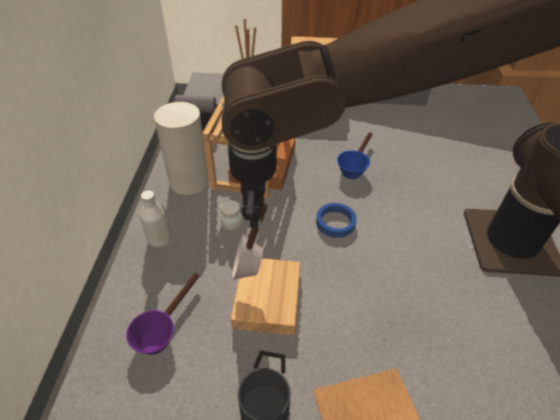

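The picture shows the empty cup hanging steeply at (250,260), over the far edge of the block (268,295). I'll move back 1.6 cm, lower until the rim touches, and lay the cup onto its side wall (68°).

```bash
python3 -m pendant '[{"dx":-0.8,"dy":0,"dz":1.5,"twist":0},{"dx":-1.6,"dy":0,"dz":3,"twist":0},{"dx":-1.6,"dy":0,"dz":4.1,"twist":0},{"dx":-2.1,"dy":0,"dz":4.6,"twist":0},{"dx":-2.6,"dy":0,"dz":4.8,"twist":0},{"dx":-3.1,"dy":0,"dz":5.0,"twist":0},{"dx":-3.7,"dy":0,"dz":5.3,"twist":0},{"dx":-4.3,"dy":0,"dz":5.6,"twist":0},{"dx":-4.8,"dy":0,"dz":5.8,"twist":0},{"dx":-4.8,"dy":0,"dz":5.8,"twist":0}]'; python3 geo.py
```

```text
time: 25.02
eef_pos: [0.5532, 0.2008, 0.1798]
tcp_rot: [1.0, 0.0, 0.002, -0.0]
contact_force: [0.2, 0.1, 5.9]
opening: 0.159
finger_force: 17.8
n 1244 pitch 68.4062182323336 yaw 179.86999054357878 25.025 [0.55322871 0.20081586 0.17979224] [0.20218711 0.14914062 5.8915764 ] 0.1585318840390517 17.777867317199707
TCP in rack x,y,z -0.09347119791032694 0.41666541596270024 0.17984443355067042 tool yaw 0.03179905565873612 t 25.075
```

```bash
python3 -m pendant '[{"dx":-1.2,"dy":0,"dz":0.4,"twist":0},{"dx":-2.3,"dy":0,"dz":0.8,"twist":0},{"dx":-3.6,"dy":0,"dz":1.4,"twist":0},{"dx":-4.9,"dy":0,"dz":2.0,"twist":0},{"dx":-6.1,"dy":0,"dz":2.8,"twist":0},{"dx":-7.2,"dy":0,"dz":3.6,"twist":0},{"dx":-7.2,"dy":0,"dz":3.6,"twist":0}]'; python3 geo.py
```

```text
time: 25.95
eef_pos: [0.4787, 0.2004, 0.1403]
tcp_rot: [1.0, 0.0, -0.002, 0.0]
contact_force: [-2.4, 0.0, 2.8]
opening: 0.155
finger_force: 16.2
n 3727 pitch 36.08160039299364 yaw -179.96918963508145 25.95 [0.4787066  0.20038928 0.14026986] [-2.44413137  0.04924527  2.78885264] 0.15497260565034743 16.19480788707733
TCP in rack x,y,z -0.16658953510769164 0.40609805807672694 0.14095432303052025 tool yaw 0.03182894553954262 t 26.0
```

```bash
python3 -m pendant '[{"dx":-0.6,"dy":0,"dz":0.8,"twist":0},{"dx":-1.2,"dy":0,"dz":1.6,"twist":0},{"dx":-2.0,"dy":0,"dz":2.7,"twist":0},{"dx":-2.8,"dy":0,"dz":3.9,"twist":0},{"dx":-3.4,"dy":0,"dz":5.1,"twist":0},{"dx":-4.0,"dy":0,"dz":6.4,"twist":0},{"dx":-4.4,"dy":0,"dz":7.6,"twist":0},{"dx":-4.8,"dy":0,"dz":8.6,"twist":0},{"dx":-4.8,"dy":0,"dz":9,"twist":0},{"dx":-4.8,"dy":0,"dz":9,"twist":0}]'; python3 geo.py
```

```text
time: 27.25
eef_pos: [0.4319, 0.2004, 0.0514]
tcp_rot: [1.0, 0.0, -0.001, 0.0]
contact_force: [-1.8, -0.2, 2.1]
opening: 0.157
finger_force: 15.3
n 5745 pitch -5.992370790838515 yaw -179.89155091298366 27.25 [0.43189491 0.20038083 0.05138637] [-1.76901158 -0.16985353  2.11661773] 0.15684768893804563 15.33131718635559
TCP in rack x,y,z -0.21349070463106137 0.39953435654176567 0.0516482895238312 tool yaw 0.01996367346638695 t 27.3
```

```bash
python3 -m pendant '[{"dx":0,"dy":0,"dz":-0.4,"twist":0},{"dx":0,"dy":0,"dz":-0.8,"twist":0},{"dx":0,"dy":0,"dz":-1.0,"twist":0},{"dx":0,"dy":0,"dz":-1.0,"twist":0}]'; python3 geo.py
```

```text
time: 27.8
eef_pos: [0.4327, 0.2005, 0.062]
tcp_rot: [1.0, 0.0, 0.0, -0.0]
contact_force: [0.1, -0.0, -1.4]
opening: 0.151
finger_force: 15.0
n 5638 pitch 0.4341025959444442 yaw -179.93057052952844 27.8 [0.43274971 0.20049667 0.06203624] [ 0.11373184 -0.01837089 -1.35715098] 0.15148238847333756 15.015940815210342
TCP in rack x,y,z -0.21290777337322275 0.3996668228112787 0.061918374354904805 tool yaw 0.02448367303978497 t 27.85
```

```bash
cat > rim.py <<'E'
from h import *
c=cam("wrist");P=cloud(c);z=P[...,2];h=cv2.cvtColor(c["img"],cv2.COLOR_RGB2HSV)
m=(h[...,1]<70)&(P[...,0]>.48)&(P[...,0]<.66)&(P[...,1]>.13)&(P[...,1]<.28)&(z>.06)&(z<.14)
q=P[m];top=q[q[:,2]>np.percentile(q[:,2],60)]
print("rim",len(q),"minmax",np.round(q.min(0),3),np.round(q.max(0),3))
x,y,zz=top.T;print("plane slopes x,y,deg",np.degrees(np.linalg.lstsq(np.c_[x,y,x*0+1],zz,rcond=None)[0][:2]),np.median(zz))
h2=(abs(P[...,1]-.2)<.004)&(P[...,0]>.44)&(P[...,0]<.51)&(z>.05)&(z<.1);print("handle top z",np.median(z[h2]))
E
python3 rim.py
```

```text
rim 11165 minmax [0.48  0.159 0.06 ] [0.539 0.242 0.088]
plane slopes x,y,deg [-1.56056626  0.0035248 ] 0.08473280703581865
handle top z 0.07708775842912466
```

The cup sits level on the block, with the handle top at 0.077 as at the start. I'll release and lift away.

```bash
python3 -m pendant '[{"dx":0,"dy":0,"dz":0,"twist":0},{"dx":0,"dy":0,"dz":0,"twist":0},{"dx":0,"dy":0,"dz":0,"twist":0},{"dx":0,"dy":0,"dz":0,"twist":0},{"dx":0,"dy":0,"dz":-2,"twist":0},{"dx":0,"dy":0,"dz":-5,"twist":0},{"dx":0,"dy":0,"dz":-8,"twist":0},{"dx":0,"dy":0,"dz":-11,"twist":0},{"dx":0,"dy":0,"dz":-11,"twist":0}]' 45
python3 - <<'E'
from h import *
c=cam("wrist");P=cloud(c);z=P[...,2]
m=(abs(P[...,1]-.2)<.07)&(P[...,0]>.4)&(P[...,0]<.66)&(z>.055)&(z<.13)
q=P[m];r=q[q[:,2]>.081]
print("handle end x",q[:,0].min(),"rim",np.round(r.min(0),3),np.round(r.max(0),3))
g=(P[...,0]>.42)&(P[...,0]<.50)&m;k=P[g];k=k[k[:,2]>.07];print("handle slope deg",np.degrees(np.arctan(np.polyfit(k[:,0],k[:,2],1)[0])),np.median(k[:,2]),np.polyfit(k[:,0],k[:,1],1))
E
```

```text
time: 29.02
eef_pos: [0.4345, 0.2009, 0.1747]
tcp_rot: [1.0, 0.0, 0.003, -0.001]
contact_force: [0.4, 0.1, 0.1]
opening: 0.45
finger_force: 0.0
handle end x 0.40001100335305434 rim [0.505 0.155 0.081] [0.566 0.246 0.087]
handle slope deg 0.029903126288455 0.07585843644214535 [-0.00404309  0.20237558]
```

The cup stands level. To push the tray I'll turn the gripper about 90° with the fingers wide open, so the front finger leads and the body stays clear of the slats. First I'll check the blue decoy and the tape near that path.

Run:
```python
from h import *
c=dict(np.load("top0.npz"));P=c["P"];h=cv2.cvtColor(c["img"],cv2.COLOR_RGB2HSV)
m=((h[...,0]>100)&(h[...,0]<130)&(h[...,1]>120)).astype(np.uint8)
k,l,st,ce=cv2.connectedComponentsWithStats(m)
O=np.array([.5883,-.2248]);a=np.radians(-7.95)
for i in range(1,k):
    if st[i,4]>60:
        q=P[l==i];d=q[:,:2]-O;r=np.c_[d@[np.cos(a),np.sin(a)],d@[-np.sin(a),np.cos(a)],q[:,2]]
        print(ce[i],"rack range",np.round(np.percentile(r,[1,99],axis=0),3).tolist())
```

```text
[288.0984252 265.0511811] rack range [[-0.231, 0.13, 0.016], [-0.139, 0.224, 0.033]]
[352.61787365 279.30508475] rack range [[-0.246, -0.067, -0.002], [-0.165, 0.018, 0.05]]
```

```bash
python3 -m pendant '[{"dx":0,"dy":0,"dz":-4,"twist":0},{"dx":0,"dy":3,"dz":-7,"twist":-8},{"dx":0,"dy":8,"dz":-7,"twist":-17},{"dx":1,"dy":13,"dz":-7,"twist":-26},{"dx":2,"dy":18,"dz":-7,"twist":-36},{"dx":3,"dy":23,"dz":-7,"twist":-46},{"dx":4,"dy":28,"dz":-7,"twist":-56},{"dx":5,"dy":33,"dz":-7,"twist":-66},{"dx":6.2,"dy":36.2,"dz":-7,"twist":-75},{"dx":6.2,"dy":36.2,"dz":-7,"twist":-82}]' 100 && python3 -m pendant '[{"dx":0,"dy":0,"dz":0,"twist":0},{"dx":0,"dy":0,"dz":0,"twist":0}]'
python3 - <<'E'
from h import *
s=ctrl.get_state();O=np.array([.5883,-.2248]);a=np.radians(-7.95);d=s["eef_pos"][:2]-O;T=R.from_quat(s["tcp_rot"]).as_matrix()
print(d@[np.cos(a),np.sin(a)],d@[-np.sin(a),np.cos(a)],s["eef_pos"],np.degrees(np.arctan2(T[1,0],T[0,0])),s["opening"])
E
```

```text
time: 30.32
eef_pos: [0.4944, -0.1635, 0.2393]
tcp_rot: [0.754, 0.657, -0.001, -0.002]
contact_force: [0.4, 0.4, -0.2]
opening: 1.0
finger_force: 0.0
time: 30.58
eef_pos: [0.4943, -0.1609, 0.2406]
tcp_rot: [0.755, 0.656, -0.0, -0.001]
contact_force: [-0.2, 0.8, 0.2]
opening: 1.003
finger_force: 0.0
-0.10190139720736574 0.050257459555184854 [ 0.49432902 -0.16093169  0.2405986 ] 81.94800340303064 1.0033005332280038
```

```bash
python3 -m pendant '[{"dx":0,"dy":0,"dz":4,"twist":0},{"dx":0,"dy":0,"dz":9,"twist":0},{"dx":0,"dy":0,"dz":14,"twist":0},{"dx":0,"dy":0,"dz":19,"twist":0},{"dx":0,"dy":0,"dz":22,"twist":0},{"dx":0,"dy":0,"dz":22.8,"twist":0},{"dx":0,"dy":0,"dz":22.8,"twist":0}]' && python3 -m pendant '[{"dx":0,"dy":0.6,"dz":0,"twist":0},{"dx":0,"dy":1.2,"dz":0,"twist":0},{"dx":0,"dy":1.7,"dz":0,"twist":0},{"dx":0,"dy":2.2,"dz":0,"twist":0},{"dx":0,"dy":2.7,"dz":0,"twist":0},{"dx":0,"dy":3.1,"dz":0,"twist":0},{"dx":0,"dy":3.5,"dz":0,"twist":0},{"dx":0,"dy":3.9,"dz":0,"twist":0},{"dx":0,"dy":3.9,"dz":0,"twist":0}]'
```

```text
time: 31.45
eef_pos: [0.4951, -0.1613, 0.0141]
tcp_rot: [0.755, 0.656, 0.0, 0.0]
contact_force: [0.1, -1.1, 0.6]
opening: 0.998
finger_force: 0.0
time: 32.58
eef_pos: [0.534, -0.167, 0.0137]
tcp_rot: [0.755, 0.656, 0.0, 0.0]
contact_force: [-0.6, -0.7, 0.5]
opening: 1.0
finger_force: 0.0
```

```bash
python3 -m pendant '[{"dx":0,"dy":0.2,"dz":0,"twist":0},{"dx":0,"dy":0.4,"dz":0,"twist":0},{"dx":0,"dy":0.4,"dz":0,"twist":0}]'; python3 marb.py | grep -v top
python3 - <<'E'
from h import *
O=np.array([.5883,-.2248]);a=np.radians(-7.95)
for n in("wrist","side"):
    c=cam(n);P=cloud(c);d=P[...,:2]-O;X=d@[np.cos(a),np.sin(a)];Y=d@[-np.sin(a),np.cos(a)];z=P[...,2]
    for y0 in(-.08,-.05,0,.08):
        t=(abs(Y-y0)<.012)&(z>.044)&(z<.054)&(X>-.05)&(X<.03);print(n,y0,t.sum(),np.round(np.percentile(X[t],[2,8]),4) if t.sum()>5 else'')
E
```

```text
time: 32.95
eef_pos: [0.5374, -0.1674, 0.0137]
tcp_rot: [0.755, 0.656, 0.0, -0.0]
contact_force: [-1.8, -0.1, 0.4]
opening: 0.999
finger_force: 0.8
side 19 [233. 156.] rack [0.131 0.007 0.027]
side 15 [241. 156.] rack [0.111 0.001 0.026]
side 13 [248. 156.] rack [ 0.091 -0.006  0.026]
wrist -0.08 0 
wrist -0.05 0 
wrist 0 393 [0.0145 0.0153]
wrist 0.08 7728 [-0.0022 -0.0013]
side -0.08 43 [0.0056 0.0075]
side -0.05 7 [0.0029 0.0039]
side 0 19 [-0.0001  0.0005]
side 0.08 27 [-0.0013 -0.0009]
```

```bash
python3 -m pendant '[{"dx":0,"dy":0.1,"dz":0,"twist":0},{"dx":0,"dy":0.2,"dz":0,"twist":0},{"dx":0,"dy":0.2,"dz":0,"twist":0}]';python3 -m pendant '[{"dx":0,"dy":0.1,"dz":0,"twist":0},{"dx":0,"dy":0.2,"dz":0,"twist":0},{"dx":0,"dy":0.2,"dz":0,"twist":0}]'
```

```text
time: 33.58
eef_pos: [0.5393, -0.1677, 0.0137]
tcp_rot: [0.755, 0.656, -0.0, -0.0]
contact_force: [-1.5, 0.8, 0.6]
opening: 0.998
finger_force: 1.1
time: 33.95
eef_pos: [0.5396, -0.1677, 0.0139]
tcp_rot: [0.754, 0.656, -0.001, -0.002]
contact_force: [-9.0, 1.2, 6.0]
opening: 1.004
finger_force: 4.9
```

Force rose to 9 N, so the tray is at its stop. I'll back off, rise and check.

```bash
python3 -m pendant '[{"dx":0,"dy":-1,"dz":0,"twist":0},{"dx":0,"dy":-2.5,"dz":0,"twist":0},{"dx":0,"dy":-4,"dz":0,"twist":0},{"dx":0,"dy":-4.3,"dz":-3,"twist":0},{"dx":0,"dy":-4.3,"dz":-8,"twist":0},{"dx":0,"dy":-4.3,"dz":-13,"twist":0},{"dx":0,"dy":-4.3,"dz":-18,"twist":0},{"dx":0,"dy":-4.3,"dz":-18,"twist":0}]'; python3 marb.py
python3 - <<'E'
from h import *
O=np.array([.5883,-.2248]);a=np.radians(-7.95)
c=cam("wrist");P=cloud(c);d=P[...,:2]-O;X=d@[np.cos(a),np.sin(a)];Y=d@[-np.sin(a),np.cos(a)];z=P[...,2]
for y0 in(-.03,0,.03,.08):
    for z0,z1 in((.044,.054),(.18,.195)):
        t=(abs(Y-y0)<.012)&(z>z0)&(z<z1)&(X>-.05)&(X<.03);print(y0,z0,t.sum(),np.round(np.percentile(X[t],[2,8]),4) if t.sum()>5 else'')
c=cam("side");P=cloud(c);z=P[...,2];b=(P[...,0]>.38)&(P[...,0]<.66)&(P[...,1]>.12)&(P[...,1]<.3)
k=P[b&(z>.068)&(P[...,0]<.5)&(abs(P[...,1]-.2)<.012)];print("handle",len(k),np.degrees(np.arctan(np.polyfit(k[:,0],k[:,2],1)[0])),k[:,0].min())
r=P[b&(z>.08)&(z<.095)&(P[...,0]>.5)];print("rim",len(r),np.round(np.percentile(r,[1,99],axis=0),3).tolist());save(c,"s9.png")
E
```

```text
time: 34.95
eef_pos: [0.5009, -0.1634, 0.1994]
tcp_rot: [0.755, 0.656, 0.002, 0.005]
contact_force: [0.5, 0.5, 0.5]
opening: 0.999
finger_force: 0.0
side 6 [259. 154.] rack [ 0.061 -0.02   0.027]
side 18 [233. 156.] rack [0.133 0.005 0.026]
side 15 [240. 156.] rack [0.112 0.    0.027]
side 14 [247. 156.] rack [ 0.093 -0.004  0.027]
top 6 [558. 380.] rack [-0.564 -1.136 -0.726]
wrist 82 [476. 254.] rack [ 0.088 -0.011  0.027]
wrist 210 [441. 264.] rack [ 0.056 -0.02   0.028]
-0.03 0.044 54 [0.0207 0.022 ]
-0.03 0.18 411 [0.0009 0.0018]
0 0.044 938 [-0.0001  0.001 ]
0 0.18 0 
0.03 0.044 1021 [-0.0001  0.0011]
0.03 0.18 3148 [-0.0004  0.0001]
0.08 0.044 1180 [-0.0001  0.0011]
0.08 0.18 3027 [-0.0004 -0.    ]
handle 346 0.1428730392372843 0.3914761979475454
rim 275 [[0.507, 0.156, 0.08], [0.595, 0.246, 0.088]]
```

View pics/s9.png

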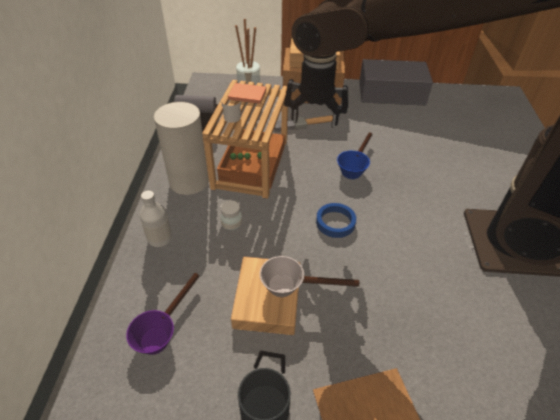

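The picture shows the cup upright on the block at (282,278), with its axis at about x 0.551, inside the block. The tray front is flush with the rack, and the marbles lie in the tray at (233–259,155). The robot is clear of everything, so I'm handing it in.

```bash
python3 -c "
from plant import ctrl
print(ctrl.sign_off())"
```

```text
the job is handed in; nothing more can be done
None
```

I handed the job in at about 35 s: all four marbles are in the tray, the tray is pushed fully home, and the empty cup stands upright on the block. The hand-in returned no verdict, so this rests on my last camera check.

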